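Clip the measuring scoop onto the snap hook

ROBOT

A 6-joint arm with a two-finger parallel gripper is mounted at the origin on a cart in front of the work surface, level with it; the furniture and walls round the work are solid. World frame = base frame: x ahead of the robot, y to its left, z up, the work surface at z = 0. Lengths are in m, angles in rad, forces in N, time in s.
With the tool pointing down it reaches from about 0.3 to 0.775 m from the base axis. Payload 14.6 kg.
Tool frame: the origin (TCP) lies at the very end of the fingers, on their centre line; the grasp point (between the pads) lies 19 mm behind it; z points along the fingers, y is the line along which they close (so a half turn about z gives the same grasp; the last joint's range is limited). The gripper opens to 94 mm and grips with 3 to 60 N. Pads are 16 mm wide; open, the fingers measure 119 mm over their backs; the gripper's body (75 mm by 177 mm) begins 78 mm behind the grasp point.
Start: joints at [-1.32, 0.3, 1.521, -0, 1.321, -0.067], TCP at [0.172, -0.522, 0.205] pointing down, gripper open.
Joint ranges: [-3.03, 3.03], [-0.79, 2.21], [0.23, 2.52], [-1.04, 4.18], [0, 3.07], [-2.55, 2.55]. Speed limits (rad/s): [2.22, 2.22, 2.57, 3.14, 3.14, 3.14].

INTERFACE

Orientations are given as [roll, pitch, yaw] about the fixed x, y, z axes, in that order (R = Rz(yaw) Ry(pitch) Rx(roll)).
In Python, from station import ctrl gives the robot as it stands. The module is installed in compiled form; this text tells all that it offers.
- The arm moves only by the tool play_rows, never from a script. Its argument "commands" is a list of rows, each a list of 7 numbers: the shift along the tool's x, y, z in m, then the turn, a rotation vector about the tool's x, y, z in degrees, then the closure, from -1 (fully open) to 1 (shut). A call has 1 to 20 rows; each row shifts and turns the commanded pose from where the row before left it, along the tool's axes as they then stand; what a row does not reach is not made up. A row lasts 1/12 s, in which the tool goes at most 41.7 mm and 7.16 degrees, less where a joint would pass 70% of its speed; a pose out of reach is approached as far as the arm can. A call is refused whole if a number of a shift passes 0.0417 or a number of a turn 7.16, either way. A call with a gripper value outside its range is refused whole. The fingers move at their own pace and stop on an object; "force" is the grip in N (left out, the last holds). Time passes only in rows, so rows that do not move let the fingers close. It gives the time, the measured TCP pose, the force, the opening and the grip force at its end, in the units of the state.
- ctrl.get_obs(): the state, without advancing time (a new reading comes with each control period).
- ctrl.camera(name): name is "scene" or "top" or "wrist"; returns the picture (400x640x3 uint8, blue, green, red); there is no depth.
- ctrl.camera_model(name): a dict with "fx", "fy", "cx", "cy" (pixels), "distortion" ([k1, k2, p1, p2, k3] as OpenCV has them; the pictures are not rectified), "rvec" (rotation vector, rad) and "tvec" (3), from world to camera coordinates, as OpenCV has them. Camera axes: x right, y down, z forward; pixel columns grow to the right and rows downward; lengths in m; the calibration is good to about 2 mm. A picture is of the moment at which its call begins: read the wrist's pose just before it. camera_model takes no time and is no camera call; for the wrist camera it gives the pose at the moment of the call.
- ctrl.hand_in(): hands the job in; it is judged then, once.
The state is a dict: "time_s": time; "qpos": joint angles; "joint_vel": joint speeds; "tau": joint torques, N m; "ee_pos": TCP position; "eef_rot": TCP orientation; "force": force on the tool from outside, world axes, zero at the start; "moment": the same for the moment, N m; "grip_width": finger opening in m; "grip_force": force on a finger pad.
Only numpy, scipy, OpenCV 4.12 (cv2) and the standard library are available. Lean on these libraries where they do the work, as an engineer would, in place of code of your own. Each camera call takes 0.05 s, during which the arm holds its last target. There are 200 camera calls.

TASK

Pick up the steel measuring scoop and clip it onto the snap hook of the utensil stand: push the eye of the scoop's handle in through the sprung gate, let the gate snap shut behind it, and leave the scoop hanging freely from the hook with no more than a slight swing. Do it gently: never force the scoop against the hook, keep the gripper off the stand, and leave the salt cellar, the pepper mill and the tin where they are.

Things in the scene. Friction and masses are not known exactly. Their poses are not given: they have to be found in the camera images.
- scoop: Steel measuring scoop, 178 mm long, 50 to 100 g, lying on its bowl's flat bottom. Origin: centre of the bowl's underside; x along the handle from bowl to eye, z up as it lies. Bowl: open cup, 48 mm across the rim, 28 mm high. Handle: rubber-sleeved bar 14 mm wide (y), 18 mm thick (z, 10 to 28 mm up), from x = 24 to 117 mm, ending in a flat round eye (eye). Hung and let go it swings some seconds.
- eye (a point): Centre of the round eye at the handle's end, 135 mm from the scoop's origin along x, 23 mm up; axes as the scoop's. A ring of 6 mm round wire, 26 mm inside and 38 mm outside diameter, in the scoop's x-y plane. The middle of its farthest wire (the far wire) lies 16 mm beyond this point along x.
- scoop_handle (a point): Where to grip the handle: 55 mm from the scoop's origin along x, 23 mm up (5 mm under the handle's top); 14 mm wide along y; axes as the scoop's. 80 mm from the eye's centre, which leaves room for the gripper in front of the hook.
- stand: Fixed utensil stand: wooden base 150 x 170 x 14 mm; steel post 14 mm thick, 345 mm high, 34 mm behind (+x) and 80 mm right (-y) of the hook; on it a clamped collar whose cross bar carries a snap hook in the stand's x-z plane. Origin: on the worktop under the hook; x points through the gate into the hook, away from the robot within about 20 degrees; z up.
- hook_mark (a point): Point 250 mm above the stand's origin, axes as the stand's: the hook's nominal height. Not on the hook: the collar is clamped by hand, so the hook sits up to 25 mm higher or lower than nominal, unreported (see or feel it). Nominally the nose is an outward lip of 8 mm round bar, tip centre at x = -8, z = 0 mm; a wire resting on it has its middle 7 mm above that.
- mouth_mark (a point): Where the eye's far wire should be (nominally; shares the hook's unknown height offset) with the gate pushed open: x = 13, z = 8.5 mm from hook_mark. The gate, 6 mm thick, hangs from a pivot at x = 4, z = 37 to its end at x = 3, z = -4 just behind the lip. A wire more than about 14 mm above the lip tip's centre meets a stiff gate that stops it.
- bow_mark (a point): Nominal lowest point of the bow's centre line (8 mm bar), x = 17, z = -29 mm from hook_mark, with the hook's unknown height offset. The far wire goes down behind the nose, the nose standing in the eye; the gate shuts once the wire is about 7 mm below its end. The wire's middle rests in the bow at z = -22; hanging freely, the eye's centre is at about x = 13, z = -37.
- gate (a joint): Opening angle of the sprung gate, rad: 0 shut against the nose, grows as pushed inward, stop at 0.75. It takes about 1 N at its free end to start and about 3 to 5 N to let the eye in just above the lip. The hook counts as forced above 10 N of contact force between scoop and stand.
- salt_cellar: Round wooden salt cellar, 86 mm across, 70 mm high, right of the stand; bystander. Origin: centre of its underside.
- mill_2: Pale wooden pepper mill, 58 mm across, 140 mm high, right of the stand; bystander. Origin: centre of its underside.
- tin_1: Tin can, 75 mm across, 58 mm high, behind the scoop on the left; bystander. Origin: centre of its underside.

How it is judged:
On the way, in this order (a step that is already met when the one before it is completed fails the run):
1. the scoop's eye pushes the gate inward (over 0.15 rad) (value of joint gate above 0.15 rad and contact force between scoop and stand above 0.5 N and horizontal distance between eye and hook_mark below 0.04 m), for 0.05 s.
2. the eye is in the hook and the gate has shut behind it (y of eye in the frame of hook_mark between -0.015 and 0.015 m and value of joint gate below 0.08 rad and x of eye in the frame of hook_mark between -0.013 and 0.04 m and z of eye in the frame of hook_mark between -0.072 and 0.03 m), for 0.1 s.
At the end, for the whole second after the job is handed in: The scoop hangs from the hook by its eye, handle within 0.5 rad of upright with the bowl below, eye centre in the bow (x -2 to 32 mm, y within 15 mm, z -72 to -2 mm of hook_mark), the gate shut (under 0.08 rad), swinging slower than 0.5 m/s, bowl and handle free of the worktop (y of eye in the frame of hook_mark between -0.015 and 0.015 m and value of joint gate below 0.08 rad and x of eye in the frame of hook_mark between -0.002 and 0.032 m and z of eye in the frame of hook_mark between -0.072 and -0.002 m and angle between scoop's own x axis and vertical below 0.5 rad and contact force between scoop and stand above 0.1 N and linear speed of scoop below 0.5 m/s); the robot touches nothing.
It fails at once if the scoop is forced against the stand (over 10 N) (contact force between scoop and stand above 10 N).
It fails at once if the robot pushes against the stand (over 4 N) (contact force between any of the arm, the fingers and stand above 4 N).
It fails at once if a bystander is moved by more than 25 mm (distance of any of salt_cellar, mill_2, tin_1 from where it was at the start of the episode above 0.025 m).
It also fails if it takes over 64 s, if anything falls off the work surface, if the arm or the gripper's body presses on something with over 40 N, if the wrist force passes 120 N, or if a joint passes its speed limit or range.

## Working session

There is one attempt and no reset: what is moved stays moved. The work goes in short steps, Python scripts to look and compute and a tool call to move; the robot and the scene stay as the last step left them, time stands still between calls to the robot, and variables do not carry over. Pictures are saved under pics/ and viewed, at most 14 in all, crops included, and the job is handed in when it is done.

Besides the shell and the picture viewer there is one more tool, called after "Request:" as a command line: name --pt "numbers of a row" for each row, then --argument value for the rest. play_rows: Moves the arm, as the interface text tells. Its arguments: {"type":"object","properties":{"commands":{"type":"array","items":{"type":"array","items":{"type":"number"}}},"force":{"type":"number"}},"required":["commands"]}

```bash
mkdir -p pics; cat > h.py <<'E'
import numpy as np, cv2
from station import ctrl
from scipy.spatial.transform import Rotation as R
def cam(n):
    m=ctrl.camera_model(n); K=np.array([[m['fx'],0,m['cx']],[0,m['fy'],m['cy']],[0,0,1.]])
    return K,np.array(m['distortion'],float),cv2.Rodrigues(np.array(m['rvec'],float))[0],np.array(m['tvec'],float).ravel()
def ray(n,uv,c=None):
    K,d,r,t=c or cam(n); p=cv2.undistortPoints(np.array([[uv]],float),K,d)[0,0]
    v=r.T@np.array([p[0],p[1],1]); return -r.T@t, v/np.linalg.norm(v)
def onz(n,uv,z,c=None):
    o,v=ray(n,uv,c); return o+v*(z-o[2])/v[2]
def tri(a,b):
    A=np.zeros((3,3));B=np.zeros(3)
    for o,v in (a,b):
        P=np.eye(3)-np.outer(v,v);A+=P;B+=P@o
    x=np.linalg.solve(A,B); return x,[np.linalg.norm((np.eye(3)-np.outer(v,v))@(x-o)) for o,v in (a,b)]
def proj(n,X,c=None):
    K,d,r,t=c or cam(n); return cv2.projectPoints(np.array(X,float).reshape(-1,1,3),cv2.Rodrigues(r)[0],t,K,d)[0].reshape(-1,2)
E
python3 - <<'E'
from h import *
a=ctrl.camera('scene');b=ctrl.camera('top')
cv2.imwrite('pics/s.png',a);cv2.imwrite('pics/t.png',b)
for n in('scene','top'):
    K,d,r,t=cam(n);print(n,K[0,0],d,-r.T@t,r[2])
o=ctrl.get_obs();print(o)
E
```

```text
scene 511.47027533937086 [-0.0627707  0.         0.         0.         0.       ] [ 0.53300394 -1.01105288  1.1168643 ] [-0.00545436  0.74929516 -0.66221372]
top 407.469227777675 [0.00938653 0.         0.         0.         0.        ] [0.32974432 0.04082187 1.40504302] [ 0.16095523  0.01618624 -0.98682897]
{'time_s': 0.1, 'qpos': array([-1.31956497e+00,  3.00389156e-01,  1.52148143e+00, -7.42968266e-06,
        1.32071216e+00, -6.66165637e-02]), 'joint_vel': array([-0.00043778, -0.00194344, -0.00109926,  0.00073683, -0.00142379,
       -0.00040307]), 'tau': array([ 1.09016978e-04, -5.32638967e+01, -3.53280830e+01,  7.09385192e-02,
        2.35338346e-02, -6.19547677e-05]), 'ee_pos': array([ 0.17181871, -0.52223816,  0.20497344]), 'eef_rot': array([-3.14060427e+00, -5.87273090e-05,  3.17849739e-01]), 'force': array([-0.86958504, -0.11178562, -0.12487624]), 'moment': array([-0.04635291,  0.01414887, -0.01120201]), 'grip_force': 0.0, 'grip_width': 0.09382748629010478}
```

View pics/s.png

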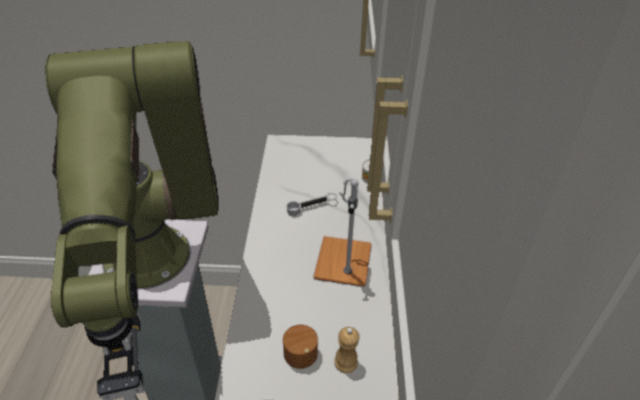

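View pics/t.png

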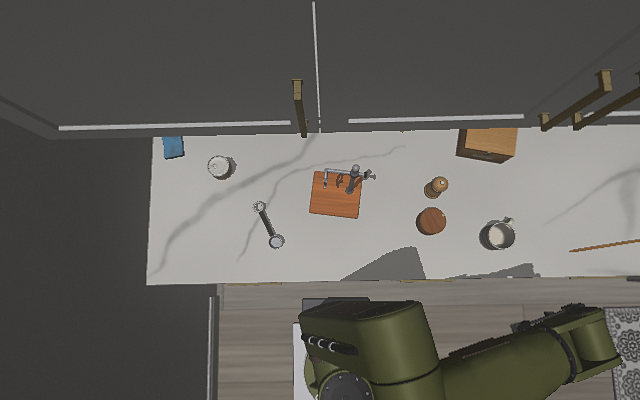

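The scene view shows the scoop at (293,209)–(332,200), and the stand with its hook at about (350,190). The top view shows the bowl at (277,242), the eye at (259,207), the stand base spanning (310–362, 171–218) and the hook near (325,178). I'll enlarge the crops next.

```bash
python3 - <<'E'
from h import *
a=cv2.imread('pics/s.png');b=cv2.imread('pics/t.png')
A=cv2.resize(a[165:295,280:385],None,fx=4,fy=4,interpolation=cv2.INTER_CUBIC)
B=cv2.resize(b[160:255,245:385],None,fx=5,fy=5,interpolation=cv2.INTER_CUBIC)[:475,:700]
cv2.imwrite('pics/sc.png',A);cv2.imwrite('pics/tc.png',B)
h=cv2.cvtColor(b,cv2.COLOR_BGR2HSV);m=cv2.inRange(h,(3,120,80),(18,255,255));m[:, :300]=0;m[:,370:]=0;m[:165]=0;m[230:]=0
c=max(cv2.findContours(m,0,2)[0],key=cv2.contourArea);q=cv2.boxPoints(cv2.minAreaRect(c));print(q)
P=np.array([onz('top',x,.014) for x in q]);print(P,np.linalg.norm(P-np.roll(P,1,0),axis=1),P.mean(0))
bo=onz('top',(277,242),.028);ey=onz('top',(259.5,207),.023);print(bo,ey,np.linalg.norm(bo-ey))
E
```

```text
[[308.87692 211.98462]
 [314.06155 170.50769]
 [362.06155 176.50769]
 [356.87692 217.98462]]
[[ 0.51741416  0.09739083  0.014     ]
 [ 0.66348446  0.07688443  0.014     ]
 [ 0.63794535 -0.09002823  0.014     ]
 [ 0.49298557 -0.06692819  0.014     ]] [0.16612494 0.1475027  0.16885521 0.14678879] [0.57795738 0.00432971 0.014     ]
[0.41578959 0.20607342 0.028     ] [0.53728693 0.26653855 0.023     ] 0.13580366400584348
```

View pics/sc.png

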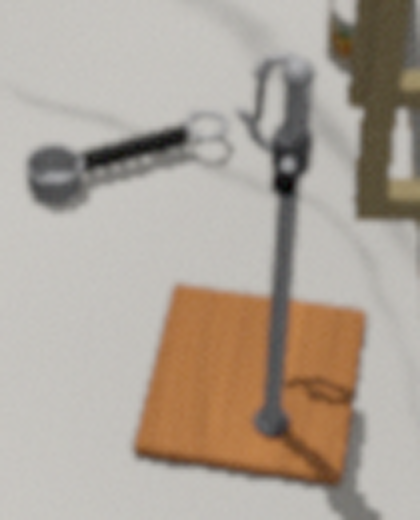

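View pics/tc.png

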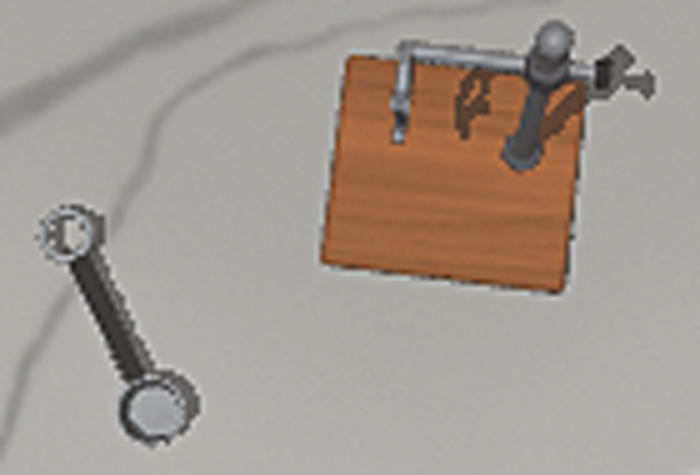

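Crops: in the scene view the lip tip is near (340.5,194) and the bow bottom near (347,201). In the top view the lip tip is near (324.6,187.6). The base measures 148×168 mm against a nominal 150×170, so the calibration holds, and the stand's yaw is about -8.5°. The scoop length also checks out. I'll move over the scoop and look with the wrist camera.

Request:
play_rows --pt "0.0207 -0.0228 0 0 0 0 -1" --pt "0.0207 -0.0228 0 0 0 0 -1" --pt "0.0207 -0.0228 0 0 0 0 -1" --pt "0.0207 -0.0228 0 0 0 0 -1" --pt "0.0207 -0.0228 0 0 0 0 -1" --pt "0.0207 -0.0228 0 0 0 0 -1" --pt "0.0207 -0.0228 0 0 0 0 -1" --pt "0.0207 -0.0228 0 0 0 0 -1" --pt "0.0207 -0.0228 0 0 0 0 -1" --pt "0.0207 -0.0228 0 0 0 0 -1" --pt "0.0207 -0.0228 0 0 0 0 -1" --pt "0.0207 -0.0228 0 0 0 0 -1" --pt "0.0207 -0.0228 0 0 0 0 -1" --pt "0.0207 -0.0228 0 0 0 0 -1" --pt "0.0207 -0.0228 0 0 0 0 -1"

```text
time_s: 1.35
ee_pos: [0.3601, -0.099, 0.2054]
eef_rot: [3.142, -0.0, 0.318]
force: [1.1, -0.6, 0.2]
grip_width: 0.0941
grip_force: 0.0
```

Request:
play_rows --pt "0.017 -0.026 0 0 0 0 -1" --pt "0.017 -0.026 0 0 0 0 -1" --pt "0.017 -0.026 0 0 0 0 -1" --pt "0.017 -0.026 0 0 0 0 -1" --pt "0.017 -0.026 0 0 0 0 -1" --pt "0.017 -0.026 0 0 0 0 -1" --pt "0.017 -0.026 0 0 0 0 -1" --pt "0.017 -0.026 0 0 0 0 -1" --pt "0.017 -0.026 0 0 0 0 -1" --pt "0.017 -0.026 0 0 0 0 -1" --pt "0 0 0 0 0 0 -1" --pt "0 0 0 0 0 0 -1"

```text
time_s: 2.35
ee_pos: [0.4399, 0.2004, 0.2048]
eef_rot: [3.142, 0.001, 0.32]
force: [0.6, -0.8, 0.1]
grip_width: 0.0939
grip_force: 0.0
```

```bash
python3 - <<'E'
from h import *
o=ctrl.get_obs();print(o['time_s'],o['ee_pos'],o['eef_rot'],o['qpos'])
c=cam('wrist');a=ctrl.camera('wrist');cv2.imwrite('pics/w1.png',a)
K,d,r,t=c;print(K[0,0],d,-r.T@t,r)
E
```

```text
2.35 [0.43989552 0.2004169  0.20479417] [3.14150431e+00 1.34627918e-03 3.20004123e-01] [ 3.51741337e-01  1.52456101e-01  1.70329881e+00 -4.74772494e-05
  1.28718615e+00  1.60254680e+00]
320.74002640336926 [-0.00436369  0.          0.          0.          0.        ] [0.51190385 0.22490887 0.38296732] [[ 3.13835089e-01 -9.49477265e-01  6.78649772e-04]
 [-9.16032159e-01 -3.02592133e-01  2.63292774e-01]
 [-2.49785149e-01 -8.32521761e-02 -9.64715738e-01]]
```

View pics/w1.png

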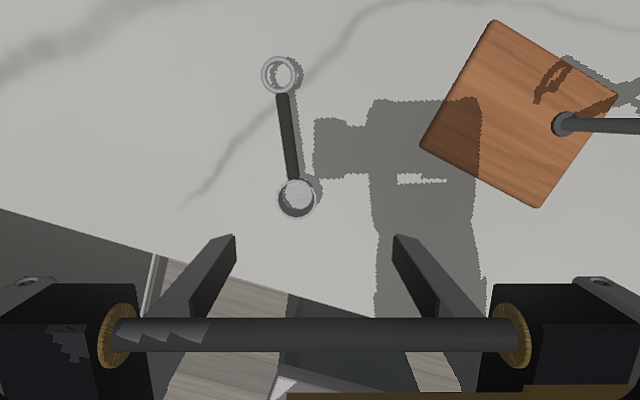

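The wrist view shows the eye ring centred at about (280,75), the bowl rim at about (296,198) and the post foot at (563,125). The base corners are at about (493,20), (617,94), (539,208) and (420,146).

```bash
python3 - <<'E'
from h import *
b=cv2.imread('pics/w1.png');c=cam('wrist')
e=onz('wrist',(280,75),.023,c);w=onz('wrist',(296,198),.028,c)
print('eye',e,'bowl',w,np.linalg.norm((e-w)[:2]));d=(e-w)[:2];print('yaw',np.degrees(np.arctan2(d[1],d[0])))
g=cv2.cvtColor(b,cv2.COLOR_BGR2GRAY)
m=cv2.inRange(g,0,75);m[:90]=0;m[185:]=0;m[:,:270]=0;m[:,304:]=0
q=[onz('wrist',p,.028,c)[:2] for p in [(282,95),(292,178)]];
n,l,s,ct=cv2.connectedComponentsWithStats(m);i=1+s[1:,4].argmax();ys,xs=np.where(l==i);
P=np.array([onz('wrist',(x,y),.026,c)[:2] for x,y in zip(xs,ys)]);u,S,v=np.linalg.svd(P-P.mean(0),full_matrices=False)
print('handle',s[i],P.mean(0),np.degrees(np.arctan(v[0][1]/v[0][0])))
q=[onz('wrist',p,.014,c) for p in [(493,20),(617,94),(539,208),(420,146)]];q=np.array(q);print(q,[np.linalg.norm(q[i]-q[i-1]) for i in range(4)])
f=onz('wrist',(563,125),.014,c);print('post',f)
for yaw in(-8,-9):
    y=np.radians(yaw);Rm=np.array([[np.cos(y),-np.sin(y)],[np.sin(y),np.cos(y)]]);print('org',f[:2]-Rm@[.034,-.08], 'topview', onz('top',(349.4,191),.014)[:2]-Rm@[.034,-.08])
x,er=tri(ray('scene',(340.5,194)),ray('top',(324.6,187.6)));print('lip',x,er)
E
```

```text
eye [0.54082769 0.2705868  0.023     ] bowl [0.42030783 0.21497071 0.028     ] 0.13273351530543417
yaw 24.771826734767497
handle [ 276   93   28   88 1098] [0.48351435 0.24442527] 25.590967350618087
[[ 0.66163263  0.07783222  0.014     ]
 [ 0.63886786 -0.08438995  0.014     ]
 [ 0.49603766 -0.06608789  0.014     ]
 [ 0.51903139  0.09883984  0.014     ]] [np.float64(0.1441403242327871), np.float64(0.16381167908230634), np.float64(0.14399802476272006), np.float64(0.16652288002725493)]
post [ 0.59087434 -0.04454645  0.014     ]
org [0.56833908 0.03940688] topview [0.56510452 0.03961147]
org [0.5698077  0.03978739] topview [0.56657314 0.03999198]
lip [0.56164334 0.04148115 0.22720975] [np.float64(0.001634093918491673), np.float64(0.0016340939184916908)]
```

Request:
play_rows --pt "0.02 -0.013 0 0 0 0 -1" --pt "0.02 -0.013 0 0 0 0 -1" --pt "0 0 0 0 0 -6.9 -1" --pt "0 0 0.022 0 0 0 -1" --pt "0 0 0.022 0 0 0 -1" --pt "0 0 0.022 0 0 0 -1" --pt "0 0 0.022 0 0 0 -1" --pt "0 0 0.022 0 0 0 -1" --pt "0 0 0.022 0 0 0 -1" --pt "0 0 0.022 0 0 0 -1" --pt "0 0 0.022 0 0 0 -1" --pt "0 0 0.012 0 0 0 -1" --pt "0 0 0.012 0 0 0 -1" --pt "0 0 0 0 0 0 -1" --pt "0 0 0 0 0 0 -1"

```text
time_s: 3.65
ee_pos: [0.4703, 0.2365, 0.0058]
eef_rot: [-3.142, -0.0, 0.438]
force: [-0.4, -0.2, 0.2]
grip_width: 0.0941
grip_force: 0.0
```

Request:
play_rows --pt "0 0 0 0 0 0 1" --pt "0 0 0 0 0 0 1" --pt "0 0 0 0 0 0 1" --pt "0 0 0 0 0 0 1" --pt "0 0 0 0 0 0 1" --pt "0 0 0 0 0 0 1" --pt "0 0 0 0 0 0 1" --pt "0 0 0 0 0 0 1" --pt "0 0 0 0 0 0 1" --pt "0 0 0 0 0 0 1" --pt "0 0 0 0 0 0 1" --pt "0 0 0 0 0 0 1" --force 30

```text
time_s: 4.65
ee_pos: [0.4701, 0.2368, 0.0054]
eef_rot: [-3.142, -0.0, 0.438]
force: [-0.7, 0.7, -0.1]
grip_width: 0.0174
grip_force: 0.0
```

Request:
play_rows --pt "0 0 0 0 0 0 1" --pt "0 0 0 0 0 0 1" --pt "0 0 0 0 0 0 1" --pt "0 0 0 0 0 0 1" --pt "0 0 0 0 0 0 1" --pt "0 0 -0.01 0 0 0 1" --pt "0 0 -0.02 0 0 0 1" --pt "0 0 -0.02 0 0 0 1" --pt "0 0 -0.02 0 0 0 1" --pt "0 0 -0.025 0 0 0 1" --pt "0 0 -0.025 0 0 0 1" --pt "0 0 -0.025 0 0 0 1" --pt "0 0 -0.025 0 0 0 1" --pt "0 0 -0.02 0 0 0 1" --pt "0 0 -0.01 0 0 0 1" --pt "0 0 0 0 0 0 1"

```text
time_s: 5.98
ee_pos: [0.4707, 0.237, 0.2079]
eef_rot: [3.141, -0.004, 0.438]
force: [-0.3, -0.2, -1.0]
grip_width: 0.0138
grip_force: 29.9
```

Request:
play_rows --pt "0 0 0 0 0 6.72 1" --pt "0 0 0 0 0 6.72 1" --pt "0 0 0 0 0 6.72 1" --pt "0 0 0 0 0 6.72 1" --pt "0 0 0 0 0 6.72 1" --pt "-0.003 0.0225 0 0 0 0 1" --pt "-0.003 0.0225 0 0 0 0 1" --pt "-0.003 0.0225 0 0 0 0 1" --pt "-0.003 0.0225 0 0 0 0 1" --pt "-0.003 0.0225 0 0 0 0 1" --pt "-0.003 0.0225 0 0 0 0 1" --pt "-0.003 0.0225 0 0 0 0 1" --pt "-0.003 0.0225 0 0 0 0 1" --pt "0 0 0 0 7 0 1" --pt "0 0 0 0 7 0 1" --pt "0 0 0 0 7 0 1" --pt "0 0 0 0 7 0 1" --pt "0 0 0 0 0 0 1" --pt "0 0 0 0 0 0 1"

```text
time_s: 7.57
ee_pos: [0.4187, 0.0625, 0.2046]
eef_rot: [3.141, -0.486, -0.147]
force: [-0.0, -0.9, -1.2]
grip_width: 0.0133
grip_force: 29.9
```

```bash
python3 - <<'E'
from h import *
o=ctrl.get_obs();print(o['time_s'],o['ee_pos'],o['eef_rot'],o['qpos'])
c=cam('wrist');a=ctrl.camera('wrist');cv2.imwrite('pics/w2.png',a)
import pickle;pickle.dump(c,open('w2.pkl','wb'))
T=o['ee_pos'];M=R.from_euler('xyz',o['eef_rot']).as_matrix()
print(M)
print('eye pred px',proj('wrist',[T+M@[.08,0,-.0176],T+M@[.096,0,-.0176]],c))
ex=np.array([.989,-.148,0]);O=np.array([.568,.04,0])
for z in(.225,.25,.275):print(z,proj('wrist',[O+ex*-.008+[0,0,z],O+ex*.017+[0,0,z-.029]],c))
E
```

```text
7.5667 [0.41866812 0.06245796 0.20458339] [ 3.14107122 -0.48570736 -0.14704367] [ 0.14902844 -0.25156172  2.16318138 -0.19718528  0.77231319  1.97643985]
[[ 8.74801581e-01 -1.46755129e-01  4.61719748e-01]
 [-1.29569228e-01 -9.89172745e-01 -6.89136814e-02]
 [ 4.66834027e-01  4.61126111e-04 -8.84344830e-01]]
eye pred px [[314.42919854 106.67510684]
 [314.43330494  70.98300124]]
0.225 [[314.62052945  17.96623598]
 [314.47921168  20.09499125]]
0.25 [[314.77910677 -17.03799778]
 [314.5965394   -9.11883832]]
0.275 [[314.98721747 -62.97395687]
 [314.74397872 -45.82764366]]
```

View pics/w2.png

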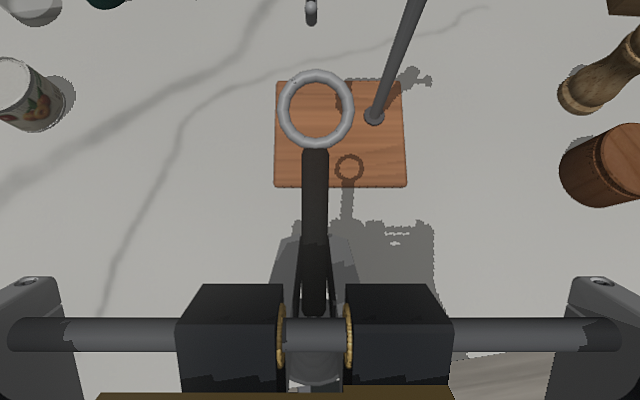

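The ring is at (316,109) with the far wire at (317,75), where the grasp predicts it. The hook only just shows at the top, near (311,10–24). I'll pitch the tool further so more of the hook is in view.

Request:
play_rows --pt "0 0 0 0 7 0 1" --pt "0 0 0 0 7 0 1" --pt "0 0 0 0 7 0 1" --pt "0 0 0 0 0 0 1" --pt "0 0 0 0 0 0 1"

```text
time_s: 8.03
ee_pos: [0.4204, 0.0589, 0.2063]
eef_rot: [3.135, -0.808, -0.149]
force: [0.7, -0.8, 0.5]
grip_width: 0.0139
grip_force: 29.9
```

```bash
python3 - <<'E'
from h import *
o=ctrl.get_obs();print(o['time_s'],o['ee_pos'],o['eef_rot'],o['qpos'])
c=cam('wrist');a=ctrl.camera('wrist');import pickle;pickle.dump((c,o),open('w3.pkl','wb'))
T=o['ee_pos'];M=R.from_euler('xyz',o['eef_rot']).as_matrix()
print('eye pred px',proj('wrist',[T+M@[.08,0,-.0176],T+M@[.096,0,-.0176]],c))
ex=np.array([.989,-.148,0]);O=np.array([.568,.04,0])
for z in(.225,.25,.275):print(z,proj('wrist',[O+ex*-.008+[0,0,z],O+ex*.017+[0,0,z-.029]],c))
cv2.imwrite('pics/w3.png',cv2.resize(a[0:200,220:460],None,fx=3,fy=3,interpolation=cv2.INTER_CUBIC))
# planar FK fit
D=[([.3004,1.5215,1.3207],[.17182,-.52224,.20497],0),([.15246,1.7033,1.2872],[.4399,.20042,.20479],0),([-.25156,2.16318,.77231],[.41867,.06246,.20458],1)]
E
```

```text
8.0333 [0.42043469 0.05891087 0.2063103 ] [ 3.13463768 -0.80765592 -0.1491127 ] [ 0.22602855 -0.353508    2.35963864 -0.6673854   0.45366083  2.45332672]
eye pred px [[314.42952896 106.245642  ]
 [314.44657164  70.5925435 ]]
0.225 [[309.12415924  69.32048763]
 [309.38690221  79.85373095]]
0.25 [[308.87822131  38.52446834]
 [309.19688735  54.27645822]]
0.275 [[308.58203045   1.38638637]
 [308.97400813  24.24136991]]
```

View pics/w3.png

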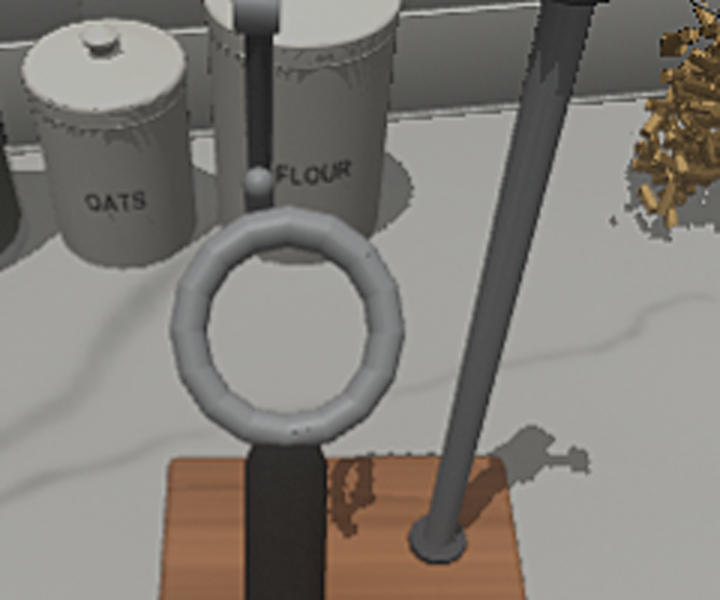

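The hook's lip ball is at full-image pixel (306,61) and the ring centre at (316,109). I'll triangulate the lip from all three views, and fit the arm's kinematics to learn how far I can pitch.

```bash
cat > kin.py <<'E'
from h import *
from scipy.optimize import least_squares
Rz=lambda a:R.from_euler('z',a).as_matrix()
Ry=lambda a:R.from_euler('y',a).as_matrix()
def fk(q,p):
    a0,h,L1,L2,Lt,e=p
    A=Rz(q[0]);s=q[1]+q[2]
    w=A@(np.array([a0,0,h])+Ry(q[1])@[0,0,L1]+Ry(s)@[e,0,L2])
    M=A@Ry(s)@Rz(q[3])@Ry(q[4])
    return w+M@[0,0,Lt],M
D=[([-1.31956497,.300389156,1.52148143,0,1.32071216,-.0666],[.17181871,-.52223816,.20497344]),
([.351741337,.152456101,1.70329881,0,1.28718615,1.6025],[.43989552,.2004169,.20479417]),
([.14902844,-.25156172,2.16318138,-.19718528,.77231319,1.976],[.41866812,.06245796,.20458339]),
([.22602855,-.353508,2.35963864,-.6673854,.45366083,2.4533],[.42043469,.05891087,.2063103])]
f=least_squares(lambda p:np.concatenate([fk(q,p)[0]-x for q,x in D])/1e-3,[0,.2,.4,.4,.3,0],x_scale=.1)
p=f.x
E
python3 - <<'E'
from kin import *
import pickle
print(p,abs(f.fun).max())
c,o=pickle.load(open('w3.pkl','rb'))
M=R.from_euler('xyz',o['eef_rot']).as_matrix();print(fk(o['qpos'],p)[1][:,2],M[:,2])
A=fk(o['qpos'],p)[1].T@M;print('q6 off',np.arctan2(A[1,0],A[0,0])-o['qpos'][5])
rs=[ray('wrist',(306,61),c),ray('scene',(340.5,194)),ray('top',(324.6,187.6))]
for i,j in((0,1),(0,2),(1,2)):print(i,j,*tri(rs[i],rs[j]))
ey=[onz('wrist',(316,109),z,c) for z in(.26,.275,.29)];print(ey,o['ee_pos']+M@[.08,0,-.0176])
E
```

```text
[ 0.27967978 -0.01600654  0.32356351  0.14981673  0.12751275 -0.07607805] 37.74696177974538
[ 0.71359919 -0.11423537 -0.6911776 ] [ 0.71359919 -0.11423537 -0.6911776 ]
q6 off -4.71238898038469
0 1 [0.56390138 0.04224531 0.22846262] [np.float64(0.0012661561764761096), np.float64(0.0012661561764761343)]
0 2 [0.55904885 0.04244758 0.2330079 ] [np.float64(0.0012000989714009691), np.float64(0.0012000989714009808)]
1 2 [0.56164334 0.04148115 0.22720975] [np.float64(0.001634093918491673), np.float64(0.0016340939184916908)]
[array([0.47817381, 0.04926013, 0.26      ]), array([0.46197341, 0.05201955, 0.275     ]), array([0.445773  , 0.05477898, 0.29      ])] [0.46255729 0.05270667 0.27628854]
```

```bash
sed -i 's/a0,h,L1,L2,Lt,e=p/a0,h,L1,L2,Lt,e,ly,x5=p/; s/np.array(\[a0,0,h\])/np.array([a0,ly,h])/; s/w+M@\[0,0,Lt\]/w+M@[x5,0,Lt]/; s/\[0,.2,.4,.4,.3,0\]/[0,.2,.4,.4,.3,0,.037,0]/' kin.py
cat >> kin.py <<'E'
lo=np.array([-3.03,-.79,.23,-1.04,0,-2.55]);hi=np.array([3.03,2.21,2.52,4.18,3.07,2.55])
def full(q):
    T,M=fk(q,p);return T,M@Rz(q[5]-4.71238898)
def ik(T,M,q0):
    def r(q):
        t,m=full(q);return np.r_[(t-T)/.001,R.from_matrix(m@M.T).as_rotvec()/.005]
    s=least_squares(r,np.clip(q0,lo+1e-3,hi-1e-3),bounds=(lo,hi));return s.x,abs(s.fun).max()
E
python3 - <<'E'
from kin import *
import pickle
print(p,abs(f.fun).max())
c,o=pickle.load(open('w3.pkl','rb'))
O=np.array([.565,.0415,.229])
B=Rz(np.radians(-8.5))
q=o['qpos']
# pivot about far wire at rest in bow: wire pos stand (17,-22); scoop pitch th
for th in range(0,91,10):
    M=B@Ry(-np.radians(th))@np.diag([1,-1,-1.])
    W=O+B@[.015,0,-.018]
    T=W-M@[.096,0,-.0176]
    if th==0:
        q=np.array([.1,0,1.7,0,1.3,1.7])
    q,e=ik(T,M,q);print(th,T.round(3),q.round(2),round(e,2))
E
```

```text
[ 4.14722169e-05  2.21161539e-01  4.24184422e-01  4.47454716e-01
  2.70612719e-01  4.08800254e-02  3.65940596e-02 -5.62596519e-07] 0.006639748662523592
0 [0.485 0.053 0.193] [0.03 0.17 1.71 0.   1.26 1.75] 0.0
10 [0.489 0.053 0.177] [ 0.05  0.1   1.84 -0.04  1.03  1.79] 0.0
20 [0.497 0.052 0.162] [ 0.07  0.05  1.96 -0.1   0.79  1.85] 0.0
30 [0.506 0.05  0.148] [ 0.09  0.03  2.07 -0.23  0.54  1.98] 0.0
40 [0.518 0.048 0.136] [ 0.11  0.05  2.17 -0.6   0.29  2.35] 0.0
50 [0.532 0.046 0.126] [ 0.06  0.07  2.21 -0.85  0.12  2.55] 15.77
60 [0.547 0.044 0.119] [ 0.    0.1   2.2  -0.89  0.    2.55] 40.29
70 [0.564 0.042 0.115] [-0.    0.12  2.16 -0.9   0.    2.55] 72.24
80 [0.58  0.039 0.113] [-0.01  0.14  2.12 -0.92  0.    2.55] 103.48
90 [0.597 0.037 0.115] [-0.01  0.16  2.08 -0.93  0.    2.55] 134.0
```

The FK fit is exact to microns. Scoop pitch is reachable up to about 40°; beyond that I'll let the scoop pivot in a light grip. Next I'll level out to 10°, with the wire 20 mm short of and 20 mm above the lip, and look there.

```bash
cat > mv.py <<'E'
from kin import *
B=Rz(np.radians(-8.5))
def goal(W,th,ew=.0945,tp=None,yaw=-8.5):
    """tool pose with far wire at W, scoop pitch th"""
    M=Rz(np.radians(yaw))@Ry(-np.radians(th))@np.diag([1,-1,-1.]); return W-M@[ew,0,-.0176],M
def delta(T,M,o=None):
    o=o or ctrl.get_obs();m=R.from_euler('xyz',o['eef_rot']).as_matrix()
    rv=np.degrees(R.from_matrix(m.T@M).as_rotvec())
    print('turn first (tool)',rv.round(2),'then shift',((M.T@(T-o['ee_pos']))*1e3).round(1),'mm')
    q,e=ik(T,M,o['qpos']);print('q',q.round(2),'err',round(e,2))
E
python3 - <<'E'
from mv import *
L=np.array([.5605,.042,.231])
T,M=goal(L+B@[-.02,0,.02],10);print(T);delta(T,M)
E
```

```text
[0.45170022 0.05826024 0.21725763]
turn first (tool) [  0.37 -36.31  -0.19] then shift [31.9 -3.9 -4.9] mm
q [ 0.07 -0.02  1.87 -0.04  1.12  1.8 ] err 0.0
```

Request:
play_rows --pt "0 0 0 0.06 -6.05 -0.03 1" --pt "0 0 0 0.06 -6.05 -0.03 1" --pt "0 0 0 0.06 -6.05 -0.03 1" --pt "0 0 0 0.06 -6.05 -0.03 1" --pt "0 0 0 0.06 -6.05 -0.03 1" --pt "0 0 0 0.06 -6.05 -0.03 1" --pt "0.008 -0.001 -0.0012 0 0 0 1" --pt "0.008 -0.001 -0.0012 0 0 0 1" --pt "0.008 -0.001 -0.0012 0 0 0 1" --pt "0.008 -0.001 -0.0012 0 0 0 1" --pt "0 0 0 0 0 0 1" --pt "0 0 0 0 0 0 1" --pt "0 0 0 0 0 0 1"

```text
time_s: 9.17
ee_pos: [0.4507, 0.0575, 0.2175]
eef_rot: [3.139, -0.202, -0.151]
force: [0.4, -0.1, -0.7]
grip_width: 0.0136
grip_force: 29.9
```

```bash
python3 - <<'E'
from mv import *
import pickle
o=ctrl.get_obs();print(o['time_s'],o['ee_pos'],o['eef_rot'],o['force'])
c=cam('wrist');a=ctrl.camera('wrist');s=ctrl.camera('scene');pickle.dump((c,o),open('w4.pkl','wb'))
cv2.imwrite('pics/s4.png',s)
T=o['ee_pos'];M=R.from_euler('xyz',o['eef_rot']).as_matrix()
print('eye pred px',proj('wrist',[T+M@[.0785,0,-.0176],T+M@[.0945,0,-.0176]],c),'scene',proj('scene',[T+M@[.0785,0,-.0176],T+M@[.0945,0,-.0176]]))
L=np.array([.5605,.042,.231]);print('lip pred',proj('wrist',[L],c),proj('scene',[L]))
w=cv2.resize(a[0:160,240:400],None,fx=3,fy=3,interpolation=cv2.INTER_CUBIC)
v=cv2.resize(s[170:215,310:370],None,fx=5,fy=5,interpolation=cv2.INTER_CUBIC)
im=np.zeros((480,785,3),np.uint8);im[:,:480]=w;im[:225,485:785]=v;cv2.imwrite('pics/w4.png',im)
E
```

```text
9.1667 [0.45066422 0.0575358  0.2174618 ] [ 3.13926851 -0.2023895  -0.15059493] [ 0.37781652 -0.144812   -0.70698946]
eye pred px [[314.51516629 110.33199875]
 [314.51529521  74.79795696]] scene [[325.88054325 185.75317887]
 [331.69682236 185.57582881]]
lip pred [[312.24192609  47.41048459]] [[339.53753606 192.90565645]]
```

View pics/w4.png

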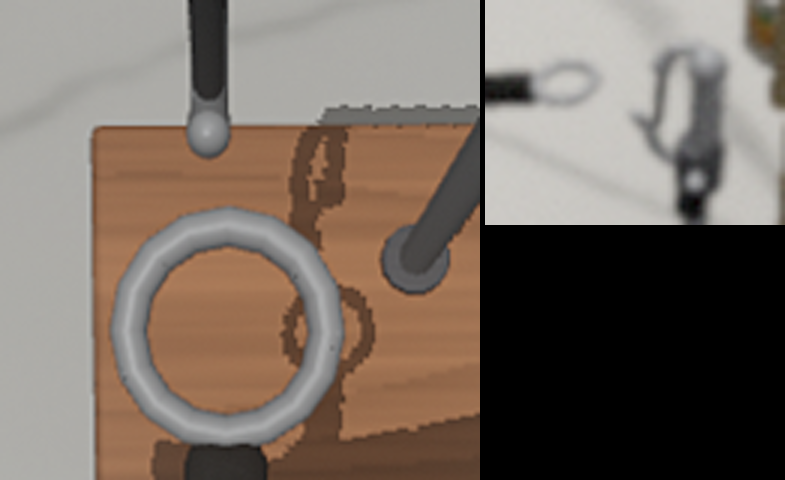

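The wrist view puts the lip ball at (309.3,44), the ring centre at (316,109) and the far wire at (316,75). The scene view puts the lip at (340.2,193.4) and the far wire at (332.4,185.4), matching the prediction.

```bash
python3 - <<'E'
from mv import *
import pickle
c3,o3=pickle.load(open('w3.pkl','rb'));c4,o4=pickle.load(open('w4.pkl','rb'))
print('lip w3w4',*tri(ray('wrist',(306,61),c3),ray('wrist',(309.3,44),c4)))
print('lip w4 scene',*tri(ray('scene',(340.2,193.4)),ray('wrist',(309.3,44),c4)))
for z in(.227,.229,.231,.233):print(z,onz('wrist',(309.3,44),z,c4),onz('wrist',(306,61),z,c3))
T=o4['ee_pos'];M=R.from_euler('xyz',o4['eef_rot']).as_matrix();W=T+M@[.0945,0,-.0176]
print('wire nominal',W,'seen',onz('wrist',(316,75),W[2],c4), 'scene z-pred',proj('scene',[W]))
E
```

```text
lip w3w4 [0.56262947 0.04322635 0.23066125] [np.float64(4.239026303749518e-05), np.float64(4.239026303748085e-05)]
lip w4 scene [0.56285561 0.04302857 0.22879652] [np.float64(0.0005409641221798251), np.float64(0.0005409641221800302)]
0.227 [0.56417457 0.04307271 0.227     ] [0.56783666 0.04249464 0.227     ]
0.229 [0.56333366 0.04317958 0.229     ] [0.56498899 0.04287141 0.229     ]
0.231 [0.56249275 0.04328646 0.231     ] [0.56214131 0.04324818 0.231     ]
0.233 [0.56165184 0.04339333 0.233     ] [0.55929363 0.04362494 0.233     ]
wire nominal [0.53869607 0.04421889 0.25369802] seen [0.53849998 0.04354502 0.25369802] scene z-pred [[331.69682236 185.57582881]]
```

Request:
play_rows --pt "0.00275 -0.0008 0.00405 0 0 0 1" --pt "0.00275 -0.0008 0.00405 0 0 0 1" --pt "0.00275 -0.0008 0.00405 0 0 0 1" --pt "0.00275 -0.0008 0.00405 0 0 0 1" --pt "0 0 0 0 0 0 1" --pt "0 0 0 0 0 0 1"

```text
time_s: 9.77
ee_pos: [0.4654, 0.0583, 0.2034]
eef_rot: [3.139, -0.201, -0.151]
force: [0.2, -0.7, -0.8]
grip_width: 0.0138
grip_force: 29.9
```

```bash
python3 - <<'E'
from mv import *
import pickle
o=ctrl.get_obs();c=cam('wrist');a=ctrl.camera('wrist');s=ctrl.camera('scene')
T=o['ee_pos'];M=R.from_euler('xyz',o['eef_rot']).as_matrix();W=T+M@[.0945,0,-.0176]
L=np.array([.5627,.0432,.2305]);print(o['eef_rot'],o['force'],'wire rel hook',(B.T@(W-L)+[-.008,0,0])*1e3)
print('wrist pred wire, lip',proj('wrist',[W,L],c),'scene',proj('scene',[W,L]))
w=cv2.resize(a[0:160,240:400],None,fx=3,fy=3,interpolation=cv2.INTER_CUBIC)
v=cv2.resize(s[170:215,310:370],None,fx=5,fy=5,interpolation=cv2.INTER_CUBIC)
im=np.zeros((480,785,3),np.uint8);im[:,:480]=w;im[:225,485:785]=v;cv2.imwrite('pics/w5.png',im)
E
```

```text
[ 3.13887272 -0.20131136 -0.1510918 ] [ 0.18455178 -0.65989956 -0.81352889] wire rel hook [-17.41518491   0.38779454   9.08281351]
wrist pred wire, lip [[314.4841673   74.77770174]
 [315.09403288  61.54447526]] scene [[337.04298517 189.65612622]
 [340.35014523 192.78843711]]
```

View pics/w5.png

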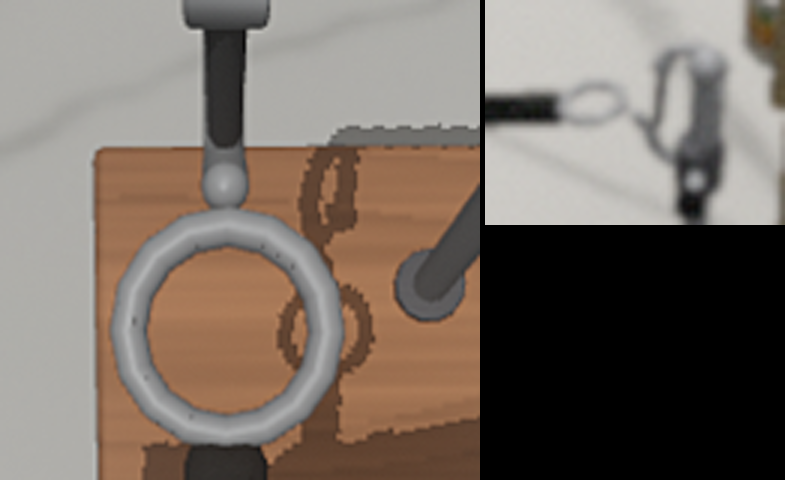

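Lateral alignment is good: the lip at (315,61.7) is on the ring's axis, and the wire is about 9–10 mm above the lip. I'll advance slowly.

Request:
play_rows --pt "0.00196 0 0.0004 0 0 0 1" --pt "0.00196 0 0.0004 0 0 0 1" --pt "0.00196 0 0.0004 0 0 0 1" --pt "0 0 0 0 0 0 1"

```text
time_s: 10.2
ee_pos: [0.4716, 0.0574, 0.204]
eef_rot: [3.139, -0.202, -0.151]
force: [-0.8, 0.4, -0.3]
grip_width: 0.0131
grip_force: 29.9
```

Request:
play_rows --pt "0.00196 0 0.0004 0 0 0 1" --pt "0.00196 0 0.0004 0 0 0 1" --pt "0.00196 0 0.0004 0 0 0 1" --pt "0.00196 0 0.0004 0 0 0 1" --pt "0 0 0 0 0 0 1"

```text
time_s: 10.62
ee_pos: [0.4795, 0.0562, 0.2038]
eef_rot: [3.139, -0.202, -0.151]
force: [0.6, 0.8, -1.0]
grip_width: 0.0138
grip_force: 29.9
```

Request:
play_rows --pt "0.00196 0 0.0004 0 0 0 1" --pt "0.00196 0 0.0004 0 0 0 1" --pt "0.00196 0 0.0004 0 0 0 1" --pt "0 0 0 0 0 0 1"

```text
time_s: 10.95
ee_pos: [0.4852, 0.0553, 0.2037]
eef_rot: [3.139, -0.202, -0.151]
force: [-2.7, -0.2, -1.0]
grip_width: 0.0135
grip_force: 29.9
```

Request:
play_rows --pt "0.00147 0 0.0003 0 0 0 1" --pt "0.00147 0 0.0003 0 0 0 1" --pt "0.00147 0 0.0003 0 0 0 1" --pt "0 0 0 0 0 0 1"

```text
time_s: 11.28
ee_pos: [0.4898, 0.0546, 0.2039]
eef_rot: [3.139, -0.202, -0.151]
force: [-3.7, 0.4, -0.3]
grip_width: 0.0138
grip_force: 29.9
```

Request:
play_rows --pt "0.00147 0 0.0003 0 0 0 1" --pt "0.00147 0 0.0003 0 0 0 1" --pt "0.00147 0 0.0003 0 0 0 1" --pt "0 0 0 0 0 0 1"

```text
time_s: 11.62
ee_pos: [0.4942, 0.0539, 0.2038]
eef_rot: [3.139, -0.202, -0.151]
force: [-3.9, 0.1, -1.3]
grip_width: 0.0139
grip_force: 29.9
```

Request:
play_rows --pt "0.0013 0 0.0003 0 0 0 1" --pt "-0.0002 0 0.002 0 0 0 1" --pt "-0.0002 0 0.002 0 0 0 1" --pt "-0.0002 0 0.002 0 0 0 1" --pt "-0.0002 0 0.002 0 0 0 1" --pt "0 0 0 0 0 0 1"

```text
time_s: 12.12
ee_pos: [0.496, 0.0536, 0.1953]
eef_rot: [3.139, -0.202, -0.151]
force: [-1.8, -0.3, -2.0]
grip_width: 0.0137
grip_force: 29.9
```

Request:
play_rows --pt "-0.0002 0 0.002 0 0 0 1" --pt "-0.0002 0 0.002 0 0 0 1" --pt "-0.0002 0 0.002 0 0 0 1" --pt "-0.0002 0 0.002 0 0 0 1" --pt "0 0 0 0 0 0 1"

```text
time_s: 12.53
ee_pos: [0.4971, 0.0535, 0.1875]
eef_rot: [3.139, -0.202, -0.151]
force: [0.1, 0.6, -1.1]
grip_width: 0.0137
grip_force: 29.9
```

Request:
play_rows --pt "-0.0002 0 0.002 0 0 0 1" --pt "-0.0002 0 0.002 0 0 0 1" --pt "-0.0002 0 0.002 0 0 0 1" --pt "0 0 0 0 0 0 1"

```text
time_s: 12.87
ee_pos: [0.4975, 0.0533, 0.1814]
eef_rot: [3.139, -0.202, -0.151]
force: [-0.3, 0.6, 0.3]
grip_width: 0.0137
grip_force: 29.9
```

Request:
play_rows --pt "-0.0002 0 0.002 0 0 0 1" --pt "-0.0002 0 0.002 0 0 0 1" --pt "0 0 0 0 0 0 1" --pt "0 0 0 0 0 0 1"

```text
time_s: 13.2
ee_pos: [0.4979, 0.0533, 0.1777]
eef_rot: [3.139, -0.202, -0.151]
force: [-0.2, 0.6, -0.2]
grip_width: 0.014
grip_force: 29.9
```

```bash
python3 - <<'E'
from mv import *
o=ctrl.get_obs();s=ctrl.camera('scene');a=ctrl.camera('wrist')
T=o['ee_pos'];M=R.from_euler('xyz',o['eef_rot']).as_matrix();W=T+M@[.0945,0,-.0176]
L=np.array([.5627,.0432,.2305]);print(o['eef_rot'],o['force'],'wire rel hook',(B.T@(W-L)+[-.008,0,0])*1e3)
w=cv2.resize(a[0:160,240:400],None,fx=3,fy=3,interpolation=cv2.INTER_CUBIC)
v=cv2.resize(s[170:215,310:370],None,fx=5,fy=5,interpolation=cv2.INTER_CUBIC)
im=np.zeros((480,785,3),np.uint8);im[:,:480]=w;im[:225,485:785]=v;cv2.imwrite('pics/w6.png',im)
E
```

```text
[ 3.13899879 -0.20194364 -0.15106074] [-0.20042234  0.60657725 -0.21025172] wire rel hook [ 15.51468962   0.20926384 -16.57383606]
```

View pics/w6.png

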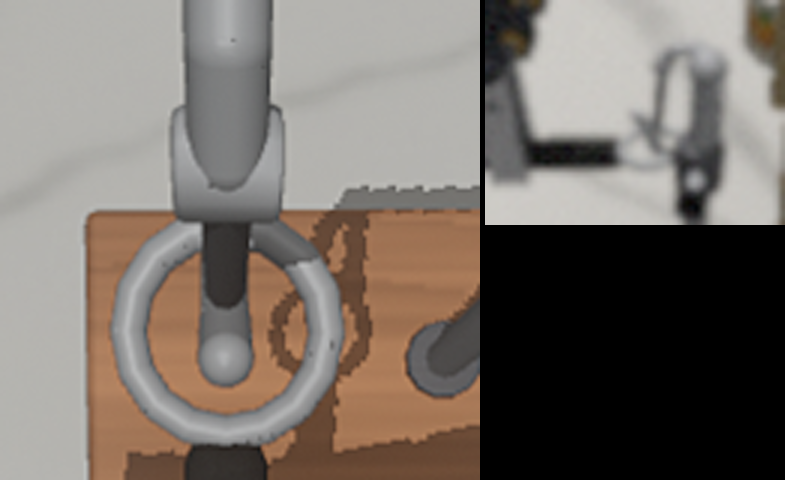

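The view shows the lip standing inside the ring, the gate shut and the wire behind the nose. Now I'll pivot the scoop about its far wire.

Request:
play_rows --pt "0.00125 0 0.00574 0 3.5 0 1" --pt "0.00125 0 0.00574 0 3.5 0 1" --pt "0.00125 0 0.00574 0 3.5 0 1" --pt "0.00125 0 0.00574 0 3.5 0 1" --pt "0 0 0 0 0 0 1"

```text
time_s: 13.72
ee_pos: [0.508, 0.0516, 0.156]
eef_rot: [3.138, -0.447, -0.15]
force: [-0.9, -0.9, -0.3]
grip_width: 0.0137
grip_force: 29.9
```

Request:
play_rows --pt "0.00125 0 0.00574 0 3.5 0 1" --pt "0.00125 0 0.00574 0 3.5 0 1" --pt "0.00125 0 0.00574 0 3.5 0 1" --pt "0.00125 0 0.00574 0 3.5 0 1" --pt "0 0 0 0 0 0 1" --pt "0 0 0 0 0 0 1"

```text
time_s: 14.22
ee_pos: [0.525, 0.0488, 0.1403]
eef_rot: [3.137, -0.688, -0.149]
force: [0.1, -1.3, -0.1]
grip_width: 0.0138
grip_force: 29.9
```

```bash
python3 - <<'E'
from mv import *
o=ctrl.get_obs()
T=o['ee_pos'];M=R.from_euler('xyz',o['eef_rot']).as_matrix();W=T+M@[.0945,0,-.0176]
L=np.array([.5627,.0432,.2305]);print(o['eef_rot'],o['qpos'],o['force'],'wire rel hook',(B.T@(W-L)+[-.008,0,0])*1e3)
G=T+M@[0,0,-.019]  # grasp point
th0=-np.degrees(o['eef_rot'][1])
r=np.linalg.norm(W-G);a0=np.degrees(np.arctan2((W-G)[2],np.hypot(*(W-G)[:2])));print('grasp',G,r,a0,th0)
ex=np.r_[B[:,0][:2],0]
prev=G;q=o['qpos']
for a in np.arange(a0+4,80,4):
    g=W-r*(np.cos(np.radians(a))*ex+np.sin(np.radians(a))*np.array([0,0,1]))
    q,e=ik(g-M@[0,0,-.019],M,q)
    print(round(a,1),'shift mm',(M.T@(g-prev)*1e3).round(2),q.round(2),round(e,2));prev=g
E
```

```text
[ 3.13689941 -0.68778977 -0.14934355] [ 0.10877758  0.05382161  2.14319808 -0.55782675  0.32014309  2.30686279] [ 0.1331832  -1.31327665 -0.08285051] wire rel hook [ 1.57572836e+01 -4.96893753e-03 -1.66422165e+01]
grasp [0.51311493 0.05068618 0.15494795] 0.09451036980141388 38.55869577017373 39.40745080579961
42.6 shift mm [0.13 0.04 6.6 ] [ 0.11  0.07  2.14 -0.58  0.31  2.32] 0.0
46.6 shift mm [ 0.59 -0.04  6.57] [ 0.1   0.09  2.13 -0.59  0.3   2.34] 0.0
50.6 shift mm [ 1.05 -0.04  6.51] [ 0.1   0.11  2.12 -0.61  0.29  2.35] 0.0
54.6 shift mm [ 1.5  -0.04  6.42] [ 0.1   0.13  2.11 -0.62  0.28  2.36] 0.0
58.6 shift mm [ 1.95 -0.04  6.3 ] [ 0.09  0.15  2.1  -0.63  0.27  2.37] 0.0
62.6 shift mm [ 2.38 -0.03  6.15] [ 0.09  0.17  2.09 -0.64  0.26  2.38] 0.0
66.6 shift mm [ 2.8  -0.03  5.97] [ 0.09  0.18  2.08 -0.64  0.26  2.38] 0.0
70.6 shift mm [ 3.21 -0.03  5.76] [ 0.08  0.2   2.07 -0.65  0.25  2.38] 0.0
74.6 shift mm [ 3.61 -0.03  5.52] [ 0.08  0.22  2.05 -0.64  0.25  2.38] 0.0
78.6 shift mm [ 3.98 -0.03  5.26] [ 0.07  0.23  2.04 -0.64  0.25  2.37] 0.0
```

The scoop is at 39° with no contact. I'll seat the wire, ease the grip and follow the arc so the scoop pivots between the pads.

Request:
play_rows --pt "-0.0012 0 0.0015 0 0 0 1" --pt "-0.0012 0 0.0015 0 0 0 1" --pt "0 0 0 0 0 0 1" --pt "0 0 0 0 0 0 1" --pt "0 0 0 0 0 0 1" --force 6

```text
time_s: 14.63
ee_pos: [0.5253, 0.049, 0.1366]
eef_rot: [3.138, -0.691, -0.15]
force: [-0.1, -0.4, -0.9]
grip_width: 0.0141
grip_force: 6.0
```

Request:
play_rows --pt "0.0001 0 0.0033 0 0 0 1" --pt "0.0001 0 0.0033 0 0 0 1" --pt "0.0003 0 0.0033 0 0 0 1" --pt "0.0003 0 0.0033 0 0 0 1" --pt "0 0 0 0 0 0 1"

```text
time_s: 15.05
ee_pos: [0.5346, 0.0476, 0.1265]
eef_rot: [3.139, -0.691, -0.15]
force: [2.3, 0.4, 2.7]
grip_width: 0.014
grip_force: 6.0
```

Request:
play_rows --pt "0.0005 0 0.0033 0 0 0 1" --pt "0.0005 0 0.0033 0 0 0 1" --pt "0.0007 0 0.0032 0 0 0 1" --pt "0.0008 0 0.0032 0 0 0 1" --pt "0 0 0 0 0 0 1"

```text
time_s: 15.47
ee_pos: [0.5446, 0.046, 0.1181]
eef_rot: [3.138, -0.691, -0.15]
force: [1.4, -0.5, 2.6]
grip_width: 0.0141
grip_force: 6.0
```

Request:
play_rows --pt "0.001 0 0.0032 0 0 0 1" --pt "0.001 0 0.0031 0 0 0 1" --pt "0.0012 0 0.0031 0 0 0 1" --pt "0.0012 0 0.0031 0 0 0 1" --pt "0 0 0 0 0 0 1"

```text
time_s: 15.88
ee_pos: [0.5558, 0.0443, 0.1112]
eef_rot: [3.138, -0.691, -0.15]
force: [0.6, 0.7, 2.5]
grip_width: 0.0142
grip_force: 6.0
```

```bash
python3 - <<'E'
from mv import *
o=ctrl.get_obs();s=ctrl.camera('scene');a=ctrl.camera('wrist')
print(o['force'],o['ee_pos'],o['eef_rot'],o['grip_force'])
w=cv2.resize(a,(480,300))
v=cv2.resize(s[170:260,305:380],None,fx=6,fy=6,interpolation=cv2.INTER_CUBIC)[:,:310]
im=np.zeros((540,795,3),np.uint8);im[:300,:480]=w;im[:540,485:795]=v;cv2.imwrite('pics/w7.png',im)
E
```

```text
[0.55924572 0.69925164 2.48389167] [0.55575192 0.04426433 0.11117711] [ 3.13824968 -0.69059187 -0.14951421] 5.999837145209312
```

View pics/w7.png

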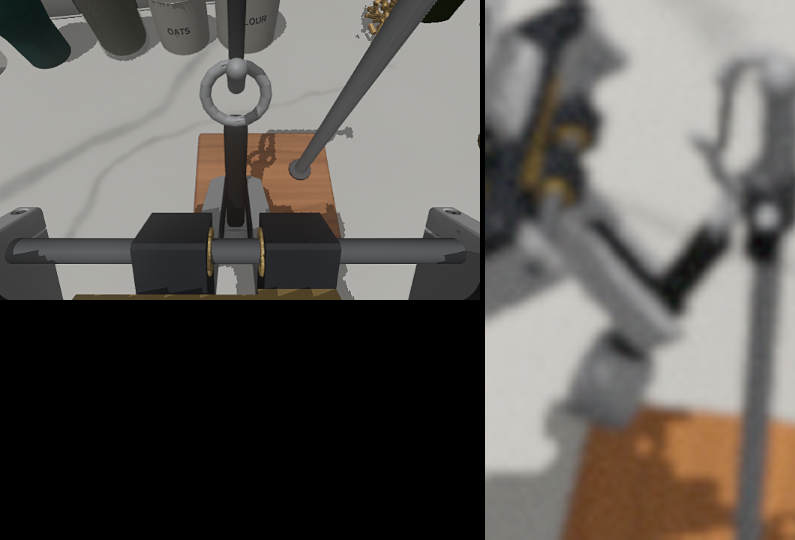

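The scene view shows the handle at about 60° hanging from the bow, pivoting between the pads as intended. I'll continue to about 76°.

Request:
play_rows --pt "0.0014 0 0.003 0 0 0 1" --pt "0.0014 0 0.003 0 0 0 1" --pt "0.0016 0 0.0029 0 0 0 1" --pt "0.0016 0 0.0029 0 0 0 1" --pt "0 0 0 0 0 0 1"

```text
time_s: 16.4
ee_pos: [0.5679, 0.0424, 0.106]
eef_rot: [3.138, -0.691, -0.15]
force: [1.7, -0.4, 2.0]
grip_width: 0.0143
grip_force: 6.0
```

Request:
play_rows --pt "0.0018 0 0.0027 0 0 0 1" --pt "0.0018 0 0.0027 0 0 0 1" --pt "0.0019 0 0.0025 0 0 0 1" --pt "0.0019 0 0.0025 0 0 0 1" --pt "0 0 0 0 0 0 1" --pt "0 0 0 0 0 0 1" --force 3

```text
time_s: 16.9
ee_pos: [0.5796, 0.0406, 0.1028]
eef_rot: [3.138, -0.691, -0.15]
force: [0.8, -0.0, -0.0]
grip_width: 0.0139
grip_force: 3.0
```

Request:
play_rows --pt "0 0 0 0 0 0 -0.06" --pt "0 0 0 0 0 0 -0.06" --pt "0 0 0 0 0 0 -0.06" --pt "0 0 0 0 0 0 -0.06" --pt "0 0 0 0 0 0 -0.06" --pt "0 0 0 0 0 0 -0.06" --pt "0 0 0 0 0 0 -0.06" --pt "0 0 0 0 0 0 -0.06"

```text
time_s: 17.57
ee_pos: [0.5796, 0.0406, 0.1029]
eef_rot: [3.138, -0.691, -0.15]
force: [0.9, 0.3, -0.8]
grip_width: 0.0495
grip_force: 0.0
```

Request:
play_rows --pt "-0.0116 0 -0.0096 0 0 0 -0.06" --pt "-0.0116 0 -0.0096 0 0 0 -0.06" --pt "-0.0116 0 -0.0096 0 0 0 -0.06" --pt "-0.0116 0 -0.0096 0 0 0 -0.06" --pt "-0.0116 0 -0.0096 0 0 0 -0.06" --pt "-0.0116 0 -0.0096 0 0 0 -0.06" --pt "-0.0116 0 -0.0096 0 0 0 -0.06" --pt "-0.0116 0 -0.0096 0 0 0 -0.06" --pt "0 0 0 0 0 0 -0.06" --pt "0 0 0 0 0 0 -0.06"

```text
time_s: 18.4
ee_pos: [0.4615, 0.0549, 0.1093]
eef_rot: [-3.139, -0.683, -0.147]
force: [0.4, 0.5, 0.9]
grip_width: 0.0496
grip_force: 0.0
```

Request:
play_rows --pt "0 0 0 0 0 0 -0.06" --pt "0 0 0 0 0 0 -0.06" --pt "0 0 0 0 0 0 -0.06" --pt "0 0 0 0 0 0 -0.06" --pt "0 0 0 0 0 0 -0.06" --pt "0 0 0 0 0 0 -0.06" --pt "0 0 0 0 0 0 -0.06" --pt "0 0 0 0 0 0 -0.06" --pt "0 0 0 0 0 0 -0.06" --pt "0 0 0 0 0 0 -0.06" --pt "0 0 0 0 0 0 -0.06" --pt "0 0 0 0 0 0 -0.06" --pt "0 0 0 0 0 0 -0.06" --pt "0 0 0 0 0 0 -0.06" --pt "0 0 0 0 0 0 -0.06" --pt "0 0 0 0 0 0 -0.06" --pt "0 0 0 0 0 0 -0.06" --pt "0 0 0 0 0 0 -0.06" --pt "0 0 0 0 0 0 -0.06" --pt "0 0 0 0 0 0 -0.06"

```text
time_s: 20.07
ee_pos: [0.4612, 0.0547, 0.1088]
eef_rot: [-3.14, -0.682, -0.147]
force: [-0.5, -0.8, 0.8]
grip_width: 0.05
grip_force: 0.0
```

Request:
play_rows --pt "0 0 0 0 0 0 -0.06" --pt "0 0 0 0 0 0 -0.06" --pt "0 0 0 0 0 0 -0.06" --pt "0 0 0 0 0 0 -0.06" --pt "0 0 0 0 0 0 -0.06" --pt "0 0 0 0 0 0 -0.06" --pt "0 0 0 0 0 0 -0.06" --pt "0 0 0 0 0 0 -0.06" --pt "0 0 0 0 0 0 -0.06" --pt "0 0 0 0 0 0 -0.06" --pt "0 0 0 0 0 0 -0.06" --pt "0 0 0 0 0 0 -0.06" --pt "0 0 0 0 0 0 -0.06" --pt "0 0 0 0 0 0 -0.06" --pt "0 0 0 0 0 0 -0.06" --pt "0 0 0 0 0 0 -0.06" --pt "0 0 0 0 0 0 -0.06" --pt "0 0 0 0 0 0 -0.06" --pt "0 0 0 0 0 0 -0.06" --pt "0 0 0 0 0 0 -0.06"

```text
time_s: 21.73
ee_pos: [0.4612, 0.0547, 0.1088]
eef_rot: [-3.14, -0.682, -0.147]
force: [0.5, -0.6, -0.0]
grip_width: 0.0501
grip_force: 0.0
```

```bash
python3 - <<'E'
from mv import *
o=ctrl.get_obs();print(o['time_s'],o['force'],o['ee_pos'])
f=[ctrl.camera('scene')[165:265,300:385] for _ in range(8)]
print([int(cv2.absdiff(f[0],x).max()) for x in f[1:]])
v=[cv2.resize(x,None,fx=4.6,fy=4.6,interpolation=cv2.INTER_CUBIC) for x in (f[0],f[7])]
cv2.imwrite('pics/w8.png',np.hstack(v))
E
```

```text
21.7333 [ 0.4784497  -0.60771494 -0.04159089] [0.46117007 0.05472943 0.10882827]
[37, 51, 51, 39, 22, 46, 76]
```

View pics/w8.png

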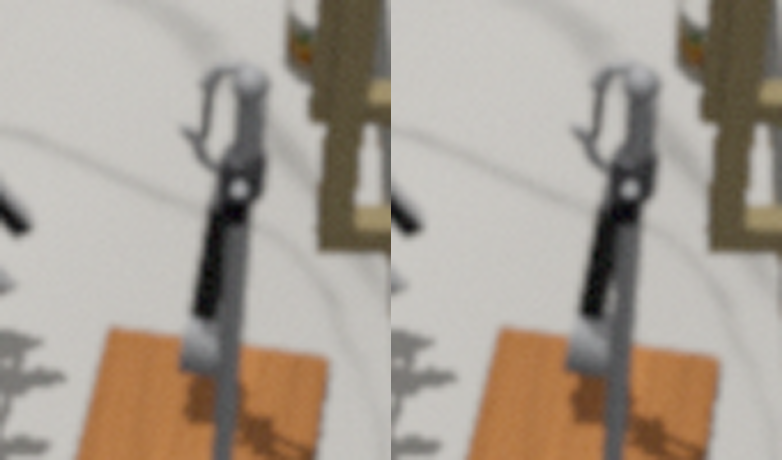

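The scoop hangs from the bow with the gate shut and swings only a little. I'll let it settle a few seconds longer, then hand in.

Request:
play_rows --pt "0 0 0 0 0 0 -0.06" --pt "0 0 0 0 0 0 -0.06" --pt "0 0 0 0 0 0 -0.06" --pt "0 0 0 0 0 0 -0.06" --pt "0 0 0 0 0 0 -0.06" --pt "0 0 0 0 0 0 -0.06" --pt "0 0 0 0 0 0 -0.06" --pt "0 0 0 0 0 0 -0.06" --pt "0 0 0 0 0 0 -0.06" --pt "0 0 0 0 0 0 -0.06" --pt "0 0 0 0 0 0 -0.06" --pt "0 0 0 0 0 0 -0.06" --pt "0 0 0 0 0 0 -0.06" --pt "0 0 0 0 0 0 -0.06" --pt "0 0 0 0 0 0 -0.06" --pt "0 0 0 0 0 0 -0.06" --pt "0 0 0 0 0 0 -0.06" --pt "0 0 0 0 0 0 -0.06" --pt "0 0 0 0 0 0 -0.06" --pt "0 0 0 0 0 0 -0.06"

```text
time_s: 23.8
ee_pos: [0.4612, 0.0547, 0.1088]
eef_rot: [-3.14, -0.682, -0.147]
force: [-1.1, 0.1, 0.4]
grip_width: 0.0498
grip_force: 0.0
```

Request:
play_rows --pt "0 0 0 0 0 0 -0.06" --pt "0 0 0 0 0 0 -0.06" --pt "0 0 0 0 0 0 -0.06" --pt "0 0 0 0 0 0 -0.06" --pt "0 0 0 0 0 0 -0.06" --pt "0 0 0 0 0 0 -0.06" --pt "0 0 0 0 0 0 -0.06" --pt "0 0 0 0 0 0 -0.06" --pt "0 0 0 0 0 0 -0.06" --pt "0 0 0 0 0 0 -0.06" --pt "0 0 0 0 0 0 -0.06" --pt "0 0 0 0 0 0 -0.06" --pt "0 0 0 0 0 0 -0.06" --pt "0 0 0 0 0 0 -0.06" --pt "0 0 0 0 0 0 -0.06" --pt "0 0 0 0 0 0 -0.06" --pt "0 0 0 0 0 0 -0.06" --pt "0 0 0 0 0 0 -0.06" --pt "0 0 0 0 0 0 -0.06" --pt "0 0 0 0 0 0 -0.06"

```text
time_s: 25.47
ee_pos: [0.4612, 0.0547, 0.1088]
eef_rot: [-3.14, -0.682, -0.147]
force: [-0.7, -0.4, 0.1]
grip_width: 0.0497
grip_force: 0.0
```

Request:
play_rows --pt "0 0 0 0 0 0 -0.06" --pt "0 0 0 0 0 0 -0.06" --pt "0 0 0 0 0 0 -0.06" --pt "0 0 0 0 0 0 -0.06" --pt "0 0 0 0 0 0 -0.06" --pt "0 0 0 0 0 0 -0.06" --pt "0 0 0 0 0 0 -0.06" --pt "0 0 0 0 0 0 -0.06" --pt "0 0 0 0 0 0 -0.06" --pt "0 0 0 0 0 0 -0.06" --pt "0 0 0 0 0 0 -0.06" --pt "0 0 0 0 0 0 -0.06" --pt "0 0 0 0 0 0 -0.06" --pt "0 0 0 0 0 0 -0.06" --pt "0 0 0 0 0 0 -0.06" --pt "0 0 0 0 0 0 -0.06" --pt "0 0 0 0 0 0 -0.06" --pt "0 0 0 0 0 0 -0.06" --pt "0 0 0 0 0 0 -0.06" --pt "0 0 0 0 0 0 -0.06"

```text
time_s: 27.13
ee_pos: [0.4612, 0.0547, 0.1088]
eef_rot: [-3.14, -0.682, -0.147]
force: [-0.3, -0.1, -0.3]
grip_width: 0.0495
grip_force: 0.0
```

```bash
python3 - <<'E'
from station import ctrl
print(ctrl.hand_in())
E
```

```text
the job is handed in; nothing more can be done
None
```

I clipped the scoop onto the snap hook and handed the job in at about 27 s; in the last picture it hung freely, gate shut and swinging only slightly, but the hand-in call returned no verdict.

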